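# Knock a noodle die out of its holder

### The job

The brass noodle die is sunk in the pocket of the tilted holder. Pull the red tab all the way up so that the knockout rod pushes the die up out of its pocket, then take the die and lay it flat in the blue washing tray, setting it down gently rather than dropping it, and let go. Leave the sauce bottle, the cup and the brush where they are.

Things in the scene. Friction and masses are not known exactly. Their poses are not given: they have to be found in the camera images.
- holder: Square grey/aluminium block, 100 x 100 mm, 42 mm thick, fixed tilted on the stand: its z (the pocket's axis, outwards) leans 30 deg from vertical, over the stand's front. Origin: centre of its underside, 80 mm above the table; x points up the slope, y level. In its upper face (z = 42 mm): round pocket, 58 mm wide, 30 mm deep (floor at z = 12 mm), with a 28 mm hole through the floor for the rod.
- stand: Four-legged steel stand fixed to the table, carrying the holder; base plate 150 (x) x 120 (y) x 10 mm. Origin: centre of its underside, 80 mm straight below the holder's origin. Its front (-x) is turned roughly towards the robot. Place and heading vary.
- knockout (a joint): Travel of the knockout rod along the holder's z, in m: 0 lowest, 0.034 fully up. The top of its 24 mm head is at holder z = 4 mm + travel; it meets the die at 0.008; fully up, the die stands about 24 mm proud of the face, 4 mm still in the pocket. Takes 8 N of friction plus the weight (under 14 N in all); it stays where it is left, holding the die up.
- tab (a point): Point in the red tab that moves the knockout rod; it stands beside the block, 85 mm from the pocket's axis on the holder's +y side, joined to the rod by an arm under the block. A plate 10 mm thick (holder x), 30 mm wide (y), 34 mm tall (z), tilted like the holder. The point is mid-width, 12 mm below its top end (top at holder z = 46 mm + travel). 20 mm free between tab and block.
- die_center (a point): Middle of the noodle die: a solid brass disc, 56 mm diameter, 28 mm thick, with small black holes on one face, about 0.32 kg. Its z axis is the disc's axis. At the start it lies on the pocket floor, its top 2 mm below the holder's face.
- tray: Shallow open blue tray, 200 mm (its x) by 170 mm (its y) outside, 24 mm high, walls and floor 4 mm thick, fixed to the table. Origin: centre of its underside.
- sauce: Amber glass sauce bottle with a red cap, 48 mm diameter, 140 mm tall, standing loose. Origin: centre of its underside. Not to be disturbed.
- cup: Blue cup, 68 mm across the rim, 70 mm tall, standing loose. Origin: centre of its underside. Not to be disturbed.
- brush: Wooden-handled brush, 170 mm long, lying loose on the table along its x. Origin: the middle of its underside. Not to be disturbed.
- die: The same noodle die; origin: centre of the underside (the face without holes), 14 mm from its middle.
Not all that is in view belongs to the job. What is meant by the stand is not orange, and is the larger of those in its own colour.

How it is judged:
By the outcome, as a careful person would: the job done as asked, in the order asked, and still so for the second after the job is handed in, with the robot touching nothing.
It also fails if it takes over 58 s, if anything falls off the work surface, if the arm or the gripper's body presses on something with over 40 N, if the wrist force passes 120 N, or if a joint passes its speed limit or range.

### The arm

A 6-joint arm with a two-finger parallel gripper is mounted at the origin on the work surface. World frame = base frame: x ahead of the robot, y to its left, z up, the work surface at z = 0. Lengths are in mm, angles in degrees, forces in N, time in s.
With the tool pointing down it reaches from about 350 to 850 mm from the base axis. Payload 8.1 kg.
Tool frame: the origin (TCP) lies at the very end of the fingers, on their centre line; the grasp point (between the pads) lies 19 mm behind it; z points along the fingers, y is the direction in which the jaws open and shut (so a half turn about z gives the same grasp; the last joint's range is limited). The gripper opens to 85 mm and grips with 20 to 120 N. Pads are 22 mm wide; open, the fingers measure 114 mm over their backs; the gripper's body (76 mm by 85 mm) begins 54 mm behind the grasp point. The pads swing forward as they close: fully open they stand 13 mm farther back than shut.
Start: joints at [67.472, 7.471, 85.268, -0, 87.261, -4.893], TCP at [181.756, 571.813, 231.292] pointing down, gripper open.
Joint ranges: [-169.43, 169.43], [-51.17, 129.36], [1.28, 143.12], [-76.62, 256.62], [0, 156.53], [-152.29, 152.29]. Speed limits (degrees/s): [136.94, 136.94, 159.86, 180, 180, 180].

### API

Orientations are given as [roll, pitch, yaw] about the fixed x, y, z axes, in that order (R = Rz(yaw) Ry(pitch) Rx(roll)).
In Python, from bench import r gives the robot as it stands.
- The arm moves only by the shell command python3 -m crank 'ROWS' [OPENING] [FORCE]. ROWS is JSON, a list that holds one entry, the list of rows, each a list of 6 numbers: the shift along the tool's x, y, z in m, then the turn, a rotation vector about the tool's x, y, z in rad. A call has 1 to 10 rows; each row is the pose to reach, as a shift and turn from the pose measured when the call began, along the tool's axes at that moment; what a row does not reach only later rows make up. A row lasts 1/8 s, in which the tool goes at most 62.5 mm and 10.7 degrees, less where a joint would pass 70% of its speed; a pose out of reach is approached as far as the arm can. A call with a gripper value outside its range is refused whole. OPENING is the closure, from 0 (fully open) to 1 (shut), set as the call begins (- or left out, the last holds). The fingers move at their own pace and stop on an object; FORCE is the grip in N (left out, the last holds). Time passes only in rows, so rows that repeat a pose let the fingers close. It gives the time, the measured TCP pose, the force and the opening at its end, in the units of the state.
- r.sense(): the state, without advancing time (a new reading comes with each control period).
- r.snapshot(name): name is "side" or "top"; returns (picture, depth): 420x560x3 uint8, blue, green, red; 420x560 float32, mm along the optical axis (not along the pixel's ray), 0 where there is no reading.
- r.get_calibration(name): a dict with "mtx" (3x3 intrinsics, pixels), "cam_to_world" (4x4, takes a point from camera to world coordinates). Camera axes: x right, y down, z forward; pixel columns grow to the right and rows downward; lengths in mm; the calibration is good to about 2 mm. A picture is of the moment at which its call begins. get_calibration takes no time and is no camera call.
- r.hand_in(): hands the job in, once; it reports no verdict.
Trained networks look in the newest picture that a camera, given by its name, has taken for a name from the list of things; names that differ only in an ending like _2 or _b are one class to them, and where a whole thing is asked for, a point or a joint stands for the part that bears it (a point fixed in the world has none). Each returns a list of dicts, best first, with "conf" (0 to 1); they miss things now and then, are a little off and sometimes report something else, mostly with a low value. They report only what shows in the picture. A call takes as long as a camera call. They do not tell look-alikes from the thing itself.
- r.look_for(thing, camera): "extent" ([left, top, right, bottom] in pixels, round what is visible of it).
- r.landmark_of(thing, camera): "pixel" ([column, row] in pixels: a listed point, or the origin of a listed thing).
The state is a dict: "time": time; "joint_pos": joint angles; "qd": joint speeds; "joint_efforts": joint torques, N m; "tool_pos": TCP position; "tcp_rot": TCP orientation; "ft_force": force on the tool from outside, world axes, zero at the start; "wrist_torque": the same for the moment, N m; "finger_gap": finger opening in mm.
Only numpy, scipy, OpenCV 4.12 (cv2) and the standard library are available. Lean on these libraries where they do the work, as an engineer would, in place of code of your own. Each camera call takes 0.05 s, during which the arm holds its last target.

## Working session

There is one attempt and no reset: what is moved stays moved. The work goes in short steps, Python scripts to look and compute and a shell command to move; the robot and the scene stay as the last step left them, time stands still between calls to the robot, and variables do not carry over. Pictures are saved under pics/ and viewed, and the job is handed in when it is done.

```bash
ls; mkdir -p pics; python3 - <<'E'
from bench import r
import cv2,numpy as np
for n in("side","top"):
    p,d=r.snapshot(n); cv2.imwrite(f"pics/{n}0.png",p); np.save(f"{n}0.npy",d)
    print(n,r.get_calibration(n))
    for t in("stand","holder","tab","die_center","die","tray","sauce","cup","brush"):
        print(t,[(np.round(x['pixel']),round(x['conf'],2)) for x in r.landmark_of(t,n)][:3],end=' ')
    print()
print(r.sense())
E
```

```text
pics
side {'mtx': array([[379.61410618,   0.        , 282.12080612],
       [  0.        , 379.61410618, 211.54484312],
       [  0.        ,   0.        ,   1.        ]]), 'cam_to_world': array([[ 7.84613864e-01, -4.49788129e-01,  4.26698633e-01,
         2.33606795e+02],
       [-6.19873800e-01, -5.56102184e-01,  5.53630592e-01,
        -4.59484427e+02],
       [-1.17284266e-02, -6.98885541e-01, -7.15137360e-01,
         6.94981685e+02],
       [ 0.00000000e+00,  0.00000000e+00,  0.00000000e+00,
         1.00000000e+00]])}
stand [(array([361., 333.]), 0.83), (array([372., 242.]), 0.7), (array([318., 187.]), 0.64)] holder [(array([373., 227.]), 0.9), (array([372., 307.]), 0.87), (array([467., 283.]), 0.75)] tab [(array([437., 254.]), 0.6), (array([329., 280.]), 0.47), (array([352., 219.]), 0.42)] die_center [(array([365., 308.]), 0.88), (array([368., 310.]), 0.4)] die [(array([366., 308.]), 0.77)] tray [(array([223., 211.]), 0.81)] sauce [(array([304., 229.]), 0.87)] cup [(array([320., 181.]), 0.6)] brush [(array([205., 285.]), 0.97)] 
top {'mtx': array([[450.30859494,   0.        ,
[... 941 characters left out ...]
h [(array([276., 303.]), 0.68)] 
{'time': 1.0, 'joint_pos': array([ 6.74724936e+01,  7.47045440e+00,  8.52671421e+01,  1.75528453e-03,
        8.72616685e+01, -4.89372836e+00]), 'qd': array([-0.02125076,  0.02909113, -0.00881428, -0.02166892,  0.06584237,
        0.03207572]), 'joint_efforts': array([ 1.88484883e-03, -5.69298005e+01, -5.00896740e+01, -5.99932264e-05,
        2.55347313e-04,  5.01668501e-05]), 'tool_pos': array([181.737208  , 571.82366841, 231.30596195]), 'tcp_rot': array([ 1.79999118e+02, -1.68418710e-03,  1.62366138e+02]), 'ft_force': array([ 0.19662738, -0.74658992, -0.26527203]), 'wrist_torque': array([0.00604382, 0.008358  , 0.01686588]), 'finger_gap': 85.05517296542001}
```

View pics/side0.png

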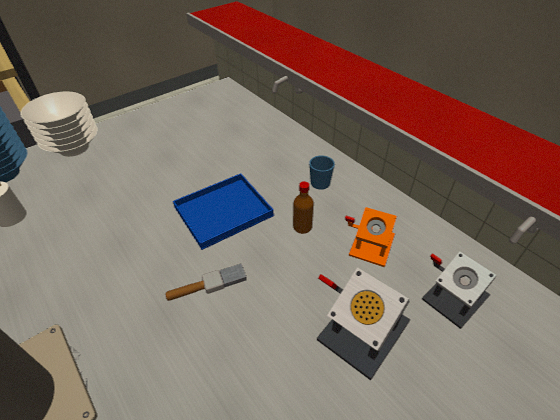

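View pics/top0.png

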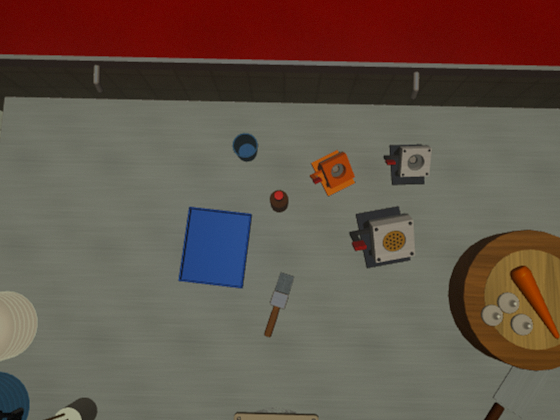

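```bash
cat > h.py <<'E'
from bench import r
import numpy as np,cv2
def cloud(n,d):
    c=r.get_calibration(n);K=c['mtx'];T=c['cam_to_world']
    v,u=np.mgrid[:420,:560]
    P=np.stack([(u-K[0,2])/K[0,0]*d,(v-K[1,2])/K[1,1]*d,d],-1)
    return P@T[:3,:3].T+T[:3,3]
def proj(n,p):
    c=r.get_calibration(n);K=c['mtx'];T=c['cam_to_world']
    q=(np.atleast_2d(p)-T[:3,3])@T[:3,:3]; q=q@K.T
    return q[:,:2]/q[:,2:]
E
python3 - <<'E'
from h import *
np.set_printoptions(precision=3,suppress=True)
for n,m,box in(("side","side",(320,262,415,350)),("top","top",(368,208,418,266))):
    d=np.load(n+"0.npy");P=cloud(n,d);p=cv2.imread(f"pics/{n}0.png").astype(int)
    print(n,"missing",(d==0).mean())
    x0,y0,x1,y1=box;S=P[y0:y1,x0:x1].reshape(-1,3);C=p[y0:y1,x0:x1].reshape(-1,3)
    bright=(C.min(1)>120)&(S[:,2]>60)
    Q=S[bright]
    for it in range(5):
        c=Q.mean(0);nn=np.linalg.svd(Q-c)[2][2];nn*=np.sign(nn[2]);
        Q=Q[abs((Q-c)@nn)<4] 
    print("plane",len(Q),c,nn,"tilt",np.degrees(np.arccos(nn[2])),'hdg',np.degrees(np.arctan2(nn[1],nn[0])))
    # die: brass
    b=(C[:,2]-C[:,0]>50)&(C[:,1]>80)&(S[:,2]>50)
    print("die",b.sum(),S[b].mean(0),np.median(S[b],0), (S[b].mean(0)-c)@nn)
    R=p.reshape(-1,3);W=P.reshape(-1,3)
    rx=slice(315,345) if n=="side" else slice(348,370); ry=slice(268,292) if n=="side" else slice(228,256)
    R=p[ry,rx].reshape(-1,3);W=P[ry,rx].reshape(-1,3)
    k=(R[:,2]>90)&(R[:,1]<60)&(R[:,0]<60)
    print("tab",k.sum(),W[k].mean(0),W[k].min(0),W[k].max(0))
    # tray
    bl=(p[...,0]>90)&(p[...,2]<50)
    tb=np.zeros_like(bl); 
    if n=="side": tb[170:250,165:280]=1
    else: tb[200:295,170:260]=1
    T=P[bl&tb]; T=T[(T[:,2]<40)]
    fl=T[(abs(T[:,2]-4)<6)]
    print("tray",cv2.minAreaRect(T[:,:2].astype(np.float32)),np.percentile(T[:,2],[2,20,50,80,98]))
E
```

```text
side missing 0.004022108843537415
plane 125 [ 550.583 -282.174  114.696] [-0.489 -0.103  0.866] tilt 29.946049531317374 hdg -168.14019017937565
die 760 [ 548.677 -281.305  118.386] [ 551.331 -280.255  113.205] 4.038659727005139
tab 82 [ 532.356 -197.662  117.052] [ 525.865 -211.81    -0.158] [ 583.515 -129.823  122.749]
tray ((530.6513061523438, 174.2008056640625), (171.5067596435547, 198.36769104003906), 84.95121765136719) [ 0.373  2.007  3.127  4.406 23.665]
top missing 0.003907312925170068
plane 75 [ 521.772 -267.484  103.835] [-0.482 -0.103  0.87 ] tilt 29.53974814342458 hdg -167.9742508700152
die 170 [ 550.745 -279.865  116.748] [ 551.036 -278.623  116.753] -1.4639955086991474
tab 45 [ 532.557 -198.549  121.398] [ 525.868 -212.019  115.477] [ 538.919 -184.553  126.665]
tray ((532.1815185546875, 176.45248413085938), (175.24691772460938, 197.59425354003906), 84.75321960449219) [ 0.456  3.314  5.37   7.729 26.024]
```

```bash
cat >> h.py <<'E'
from scipy.spatial.transform import Rotation as Ro
A=np.radians(12.)
xh=np.array([.866*np.cos(A),.866*np.sin(A),.5]);zh=np.array([-.5*np.cos(A),-.5*np.sin(A),.866]);yh=np.cross(zh,xh)
O=np.array([569.5,-276.,81.])
def hw(x,y,z): return O+x*xh+y*yh+z*zh
RT=np.stack([yh,xh,-zh],1)
RD=np.stack([[-np.sin(A),np.cos(A),0],[np.cos(A),np.sin(A),0],[0,0,-1]],1)
def go(p,R):
    s=r.sense();R0=Ro.from_euler('xyz',s['tcp_rot'],degrees=True)
    d=R0.inv().apply(np.array(p)-s['tool_pos'])/1000
    w=(R0.inv()*Ro.from_matrix(R)).as_rotvec()
    print("row",np.round(d,4),np.round(w,4),"target",np.round(p,1))
E
python3 - <<'E'
from h import *
np.set_printoptions(suppress=True)
P={n:cloud(n,np.load(n+"0.npy")) for n in("side","top")}
img={n:cv2.imread(f"pics/{n}0.png") for n in P}
S=P["side"][225,303];print("sauce",S,P["top"][205,280],"orange",P["top"][170,338],"small",P["top"][160,416],"brush",P["top"][305,277],"cup",P["top"][150,247])
for n in P:
    im=cv2.resize(img[n],None,fx=3,fy=3,interpolation=cv2.INTER_CUBIC)
    pts=[hw(x,y,42) for x in(-50,50) for y in(-50,50)]+[hw(0,y,46) for y in(70,100)]+[hw(0,0,40),hw(0,85,34)]+[O+[0,0,-70]+a*np.array([np.cos(A),np.sin(A),0])*75+b*yh*60 for a in(-1,1) for b in(-1,1)]
    for q in proj(n,pts): cv2.circle(im,tuple(int(v) for v in q*3+1.5),3,(255,0,255),-1)
    # die ellipse
    a=np.linspace(0,6.28,60)
    for q in proj(n,[hw(28*np.cos(t),28*np.sin(t),40) for t in a]): cv2.circle(im,tuple(int(v) for v in q*3+1.5),1,(0,255,0),-1)
    for a,b in((-1,-1),(-1,1),(1,-1),(1,1)):
        pass
    x,y=(300,250) if n=="side" else (335,195)
    cv2.imwrite(f"pics/fit_{n}.png",im[y*3:y*3+400,x*3:x*3+400])
a=cv2.imread("pics/fit_side.png");b=cv2.imread("pics/fit_top.png");cv2.imwrite("pics/fit.png",np.hstack([a,b]))
go(hw(0,85,100),RT)
E
```

```text
sauce [641.92887284  -9.85851733  28.80563349] [636.32167534   1.72270931 100.37681062] orange [ 742.27422014 -150.42037111   49.39566203] small [ 785.27833978 -371.42632776    8.10663943] brush [382.1155886    4.19973422  20.81234892] cup [803.77059909  98.82097912   6.06482295]
row [-0.5409 -0.6414  0.0637] [-0.4738 -0.2756  1.0285] target [ 502.9 -203.3  167.6]
```

View pics/fit.png

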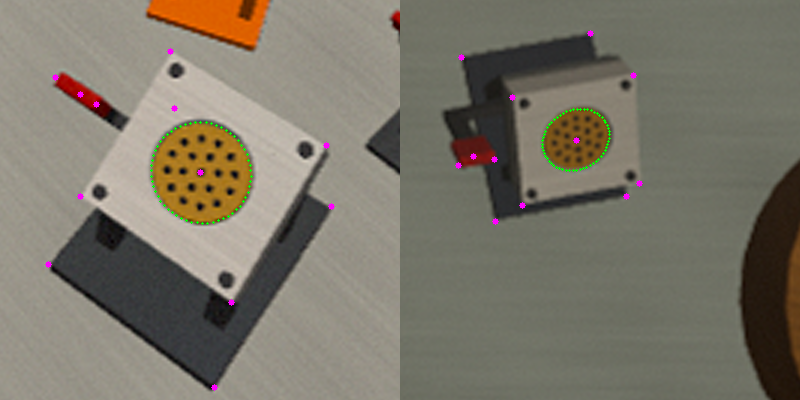

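```bash
python3 - <<'E'
from h import *
np.set_printoptions(suppress=True,precision=1)
H=np.stack([xh,yh,zh],1)
for n,ry,rx in(("side",slice(268,292),slice(315,345)),("top",slice(228,256),slice(348,370))):
    W=(cloud(n,np.load(n+"0.npy"))[ry,rx].reshape(-1,3)-O)@H; R=cv2.imread(f"pics/{n}0.png")[ry,rx].reshape(-1,3).astype(int)
    k=(R[:,2]>80)&(R[:,1]<70)&(R[:,0]<70)&(W[:,2]>0); Q=W[k]
    print(n,len(Q)); print(np.percentile(Q,[0,5,25,50,75,95,100],axis=0))
    t=Q[abs(Q[:,2]-46)<3]; print("top pts",len(t),t.mean(0))
    p=cv2.imread(f"pics/{n}0.png"); x0=(rx.start-15);y0=ry.start-10
    im=cv2.resize(p[y0:y0+55,x0:x0+55],None,fx=7,fy=7,interpolation=cv2.INTER_CUBIC)
    c=[hw(x,y,46) for x in(-5,5) for y in(70,100)]+[hw(x,y,42) for x in(-50,50) for y in(50,)]
    for q in proj(n,c): cv2.circle(im,tuple(int(v) for v in (q-[x0,y0]+.5)*7),2,(0,255,0),-1)
    cv2.imwrite(f"pics/tab_{n}.png",im)
cv2.imwrite("pics/tab.png",np.hstack([cv2.imread("pics/tab_side.png"),cv2.imread("pics/tab_top.png")]))
E
```

```text
side 83
[[-3.9 69.5 28.2]
 [-3.4 70.5 41.3]
 [-1.5 76.5 42.4]
 [ 0.6 83.6 43.1]
 [ 3.  90.7 43.8]
 [ 4.6 96.6 44.8]
 [ 5.1 98.2 46. ]]
top pts 43 [ 1.  84.3 43.9]
top 96
[[-2.2 69.5 13. ]
 [-1.4 71.4 17.2]
 [ 3.  77.  27.3]
 [ 4.4 83.7 39.5]
 [ 5.5 90.7 45.6]
 [ 6.4 96.2 47.9]
 [ 6.9 98.1 49.5]]
top pts 37 [ 2.3 83.8 45.8]
```

View pics/tab.png

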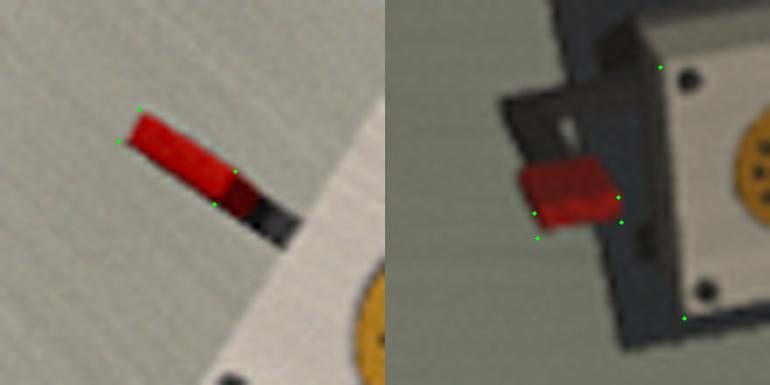

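```bash
python3 -m crank '[[[-0.54,-0.64,-0.06,0,0,0],[-0.54,-0.64,-0.06,0,0,0],[-0.54,-0.64,-0.06,0,0,0],[-0.54,-0.64,-0.06,0,0,0],[-0.54,-0.64,-0.06,-0.47,-0.27,1.03],[-0.54,-0.64,-0.06,-0.47,-0.27,1.03],[-0.54,-0.64,-0.06,-0.47,-0.27,1.03],[-0.54,-0.64,-0.06,-0.47,-0.27,1.03],[-0.54,-0.64,-0.06,-0.47,-0.27,1.03],[-0.54,-0.64,-0.06,-0.47,-0.27,1.03]]]' 0 60
```

```text
time: 2.25
tool_pos: [436.0, -5.1, 277.7]
tcp_rot: [151.7, 0.3, 104.3]
ft_force: [1.2, 0.6, -0.7]
finger_gap: 85.2
```

The side view puts the tab at (329,281) and the top view at (357,240). Both place its top within about 2 mm of the model, so I'm continuing towards a point above it.

```bash
python3 - <<'E'
from h import *
go(hw(1.3,84.5,85),RT)
E
```

```text
row [-0.2087 -0.0371  0.1205] [-0.03   -0.0149  0.0383] target [ 511.5 -202.   155.3]
```

```bash
python3 -m crank '[[[-0.06,-0.01,0.03,0,0,0],[-0.12,-0.02,0.06,-0.03,-0.015,0.038],[-0.18,-0.03,0.09,-0.03,-0.015,0.038],[-0.209,-0.037,0.12,-0.03,-0.015,0.038],[-0.209,-0.037,0.12,-0.03,-0.015,0.038],[-0.209,-0.037,0.12,-0.03,-0.015,0.038],[-0.209,-0.037,0.12,-0.03,-0.015,0.038]]]' 0.4; python3 - <<'E'
from h import *
go(hw(1.3,84.5,18),RT)
E
```

```text
time: 3.12
tool_pos: [512.3, -202.2, 158.7]
tcp_rot: [149.8, 0.2, 102.1]
ft_force: [0.7, 0.5, -0.2]
finger_gap: 51.4
row [ 0.0006 -0.0026  0.0695] [0.003  0.0029 0.0031] target [ 544.2 -195.    97.2]
```

```bash
python3 -m crank '[[[0.001,-0.003,0.02,0.003,0.003,0.003],[0.001,-0.003,0.04,0.003,0.003,0.003],[0.001,-0.003,0.055,0.003,0.003,0.003],[0.001,-0.003,0.068,0.003,0.003,0.003],[0.001,-0.003,0.068,0.003,0.003,0.003],[0.001,-0.003,0.068,0.003,0.003,0.003]]]' ; python3 - <<'E'
from h import *
go(hw(1.3,84.5,16),RT)
for n in("side","top"):
    p,d=r.snapshot(n); cv2.imwrite(f"pics/{n}1.png",p)
a=cv2.imread("pics/side1.png")[230:360,270:420];b=cv2.imread("pics/top1.png")[180:310,310:460]
cv2.imwrite("pics/c1.png",np.hstack([cv2.resize(q,(400,347),interpolation=cv2.INTER_CUBIC) for q in(a,b)]))
E
```

```text
time: 3.88
tool_pos: [543.2, -194.9, 98.9]
tcp_rot: [150.0, 0.0, 102.0]
ft_force: [-0.1, -0.1, -0.3]
finger_gap: 51.0
row [-0.0003  0.      0.0039] [0.0004 0.0002 0.0005] target [ 545.2 -194.8   95.5]
```

View pics/c1.png

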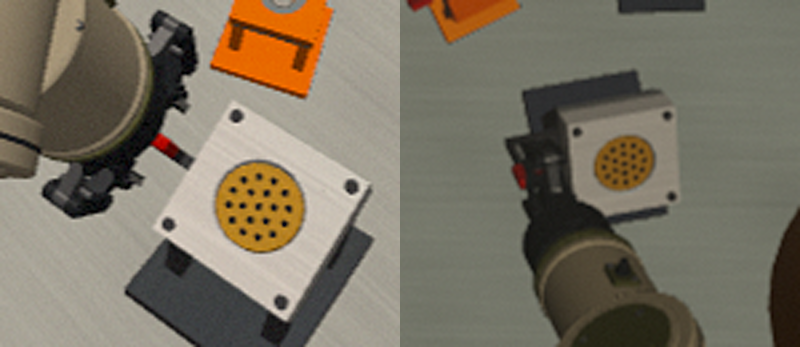

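The red tab shows between the fingers in both crops, at (165,147) on the left and (519,176) on the right. I'm closing now.

```bash
python3 -m crank '[[[0,0,0.002,0,0,0],[0,0,0.002,0,0,0],[0,0,0.002,0,0,0],[0,0,0.002,0,0,0],[0,0,0.002,0,0,0],[0,0,0.002,0,0,0]]]' 1 70
```

```text
time: 4.72
tool_pos: [544.4, -195.1, 97.6]
tcp_rot: [149.9, 0.1, 102.0]
ft_force: [-0.5, 0.3, 4.3]
finger_gap: 8.7
```

```bash
python3 -m crank '[[[0,0,-0.006,0,0,0],[0,0,-0.012,0,0,0],[0,0,-0.018,0,0,0],[0,0,-0.024,0,0,0],[0,0,-0.029,0,0,0],[0,0,-0.033,0,0,0],[0,0,-0.033,0,0,0],[0,0,-0.033,0,0,0]]]'; python3 - <<'E'
from h import *
print(r.sense()['tool_pos'],np.dot(r.sense()['tool_pos']-np.array([544.4,-195.1,97.6]),zh))
E
```

```text
time: 5.72
tool_pos: [528.3, -198.4, 126.1]
tcp_rot: [149.9, 0.1, 102.0]
ft_force: [3.8, -0.1, -1.8]
finger_gap: 8.4
[ 528.31259856 -198.42576148  126.08996099] 32.885965121455754
```

```bash
python3 -m crank '[[[0,0,-0.001,0,0,0],[0,0,-0.002,0,0,0],[0,0,-0.003,0,0,0],[0,0,-0.003,0,0,0]]]'; python3 - <<'E'
from h import *
print(np.dot(r.sense()['tool_pos']-np.array([544.4,-195.1,97.6]),zh))
for n in("side","top"):
    p,d=r.snapshot(n); cv2.imwrite(f"pics/{n}2.png",p); np.save(n+"2.npy",d)
a=cv2.imread("pics/side2.png")[230:360,270:420];b=cv2.imread("pics/top2.png")[180:310,310:460]
cv2.imwrite("pics/c2.png",np.hstack([cv2.resize(q,(400,347),interpolation=cv2.INTER_CUBIC) for q in(a,b)]))
H=np.stack([xh,yh,zh],1)
for n in("side","top"):
    W=(cloud(n,np.load(n+"2.npy"))-O)@H;p=cv2.imread(f"pics/{n}2.png").astype(int)
    k=(p[...,2]-p[...,0]>50)&(p[...,1]>80)&(abs(W[...,0])<50)&(abs(W[...,1])<50)&(W[...,2]>30)
    Q=W[k];print(n,len(Q),Q.mean(0),np.percentile(Q[:,2],[5,50,90]))
E
```

```text
time: 6.22
tool_pos: [527.4, -198.6, 127.4]
tcp_rot: [149.9, 0.0, 101.9]
ft_force: [26.9, -4.0, -21.9]
finger_gap: 8.7
34.46296676129473
side 845 [-2.31369721 -0.40957897 66.45387228] [60.63515531 63.81150943 65.66795601]
top 165 [-1.5499154  -1.19245054 67.37729183] [64.23640462 67.48480771 70.14710012]
```

View pics/c2.png

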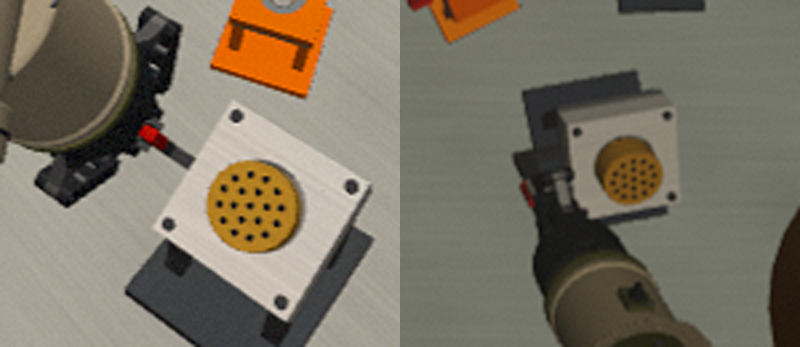

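The rod is at its stop: it travelled 34.5 mm, the pull rose to about 35 N, and the die's top sits at holder z ≈ 66. Next I release the tab and retract.

```bash
python3 -m crank '[[[0,0,0.0006,0,0,0],[0,0,0.0006,0,0,0],[0,0,0.0006,0,0,0],[0,0,0.0006,0,0,0],[0,0,0.0006,0,0,0]]]' 0.4; python3 -m crank '[[[0,0,-0.02,0,0,0],[0,0,-0.05,0,0,0],[0,0,-0.09,0,0,0],[0,0,-0.09,0,0,0],[0,0,-0.09,0,0,0]]]' 0; python3 - <<'E'
from h import *
H=np.stack([xh,yh,zh],1)
for n in("side","top"):
    p,d=r.snapshot(n);W=(cloud(n,d)-O)@H;p=p.astype(int);cv2.imwrite(f"pics/{n}3.png",p)
    k=(p[...,2]-p[...,0]>50)&(p[...,1]>80)&(abs(W[...,0])<50)&(abs(W[...,1])<50)&(W[...,2]>30)
    Q=W[k];t=Q[abs(Q[:,2]-66)<5];print(n,len(Q),t.mean(0),t.min(0),t.max(0),np.percentile(Q[:,2],[5,50,90]))
go(hw(0,0,110),RT)
go(hw(0,0,70),RT)
E
```

```text
time: 6.95
tool_pos: [527.7, -198.7, 127.0]
tcp_rot: [149.9, 0.1, 101.9]
ft_force: [0.1, -0.7, 0.0]
finger_gap: 51.7
time: 7.58
tool_pos: [483.4, -208.0, 204.6]
tcp_rot: [149.9, 0.1, 101.9]
ft_force: [-0.1, -0.7, -0.3]
finger_gap: 85.0
side 918 [-1.17016942 -1.03263016 63.65728807] [-29.44339418 -27.49592244  61.00041001] [25.37065314 27.45888276 68.42955927] [60.80474942 63.72883183 66.88967359]
top 186 [-1.62322747 -1.02079844 66.87506602] [-29.3038479  -27.77027562  61.3024428 ] [24.94512982 24.43757236 70.58473701] [63.5956205  66.98305698 69.58430527]
row [-0.0851 -0.0004  0.0312] [ 0.001   0.0002 -0.0015] target [ 515.7 -287.4  176.3]
row [-0.0851 -0.0005  0.0712] [ 0.001   0.0002 -0.0015] target [ 535.3 -283.3  141.6][ WARN:0@0.376] global loadsave.cpp:1063 imwrite_ Unsupported depth image for selected encoder is fallbacked to CV_8U.
```

```bash
python3 -m crank '[[[-0.05,-0.002,0,0,0,0],[-0.086,-0.002,0.0,0,0,0],[-0.086,-0.002,0.03,0,0,0],[-0.086,-0.002,0.06,0,0,0],[-0.086,-0.002,0.07,0,0,0],[-0.086,-0.002,0.07,0,0,0],[-0.086,-0.002,0.07,0,0,0]]]' 0 ; python3 - <<'E'
from h import *
for n in("side","top"):
    p,d=r.snapshot(n); cv2.imwrite(f"pics/{n}4.png",p)
a=cv2.imread("pics/side4.png")[230:360,270:420];b=cv2.imread("pics/top4.png")[180:310,310:460]
cv2.imwrite("pics/c4.png",np.hstack([cv2.resize(q,(400,347),interpolation=cv2.INTER_CUBIC) for q in(a,b)]))
go(hw(-1.5,-.7,47),RT)
E
```

```text
time: 8.55
tool_pos: [533.8, -284.9, 142.9]
tcp_rot: [149.9, 0.0, 101.9]
ft_force: [0.0, 0.8, 0.1]
finger_gap: 85.3
row [ 0.0009 -0.0008  0.0253] [ 0.0021  0.0018 -0.0008] target [ 545.4 -281.8  121. ]
```

View pics/c4.png

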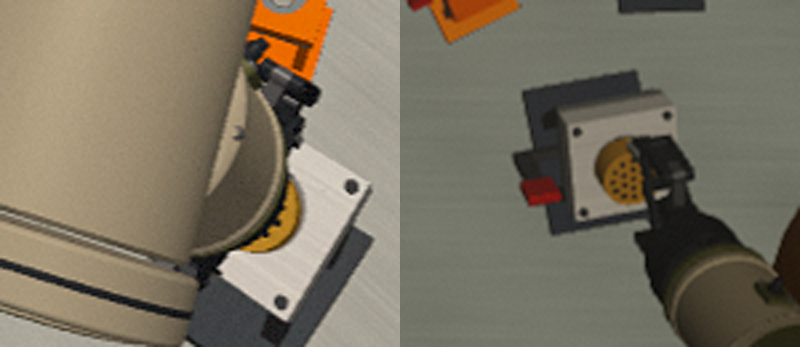

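```bash
python3 - <<'E'
from h import *
f=lambda q:(q-[310,180])*400/150+[400,0]
for z in(70,80,90,120): print(z,f(proj("top",[hw(48,0,z),hw(48,-11,z),hw(48,11,z)])).round().tolist())
print(f(proj("top",[hw(0,0,66),hw(28,0,66),hw(0,-28,66),hw(0,28,66)])).round().tolist())
# actual tcp
print(f(proj("top",r.sense()['tool_pos'])))
E
```

```text
70 [[629.0, 130.0], [641.0, 128.0], [617.0, 132.0]]
80 [[632.0, 135.0], [645.0, 132.0], [620.0, 137.0]]
90 [[636.0, 139.0], [649.0, 137.0], [624.0, 142.0]]
120 [[648.0, 154.0], [660.0, 151.0], [635.0, 156.0]]
[[631.0, 176.0], [629.0, 148.0], [661.0, 170.0], [601.0, 181.0]]
[[634.96001374 179.07210696]]
```

```bash
python3 - <<'E'
import cv2
b=cv2.imread("pics/top4.png")[220:280,375:455]
cv2.imwrite("pics/z4.png",cv2.resize(b,(800,600),interpolation=cv2.INTER_CUBIC))
E
```

```text
(no output)
```

View pics/z4.png

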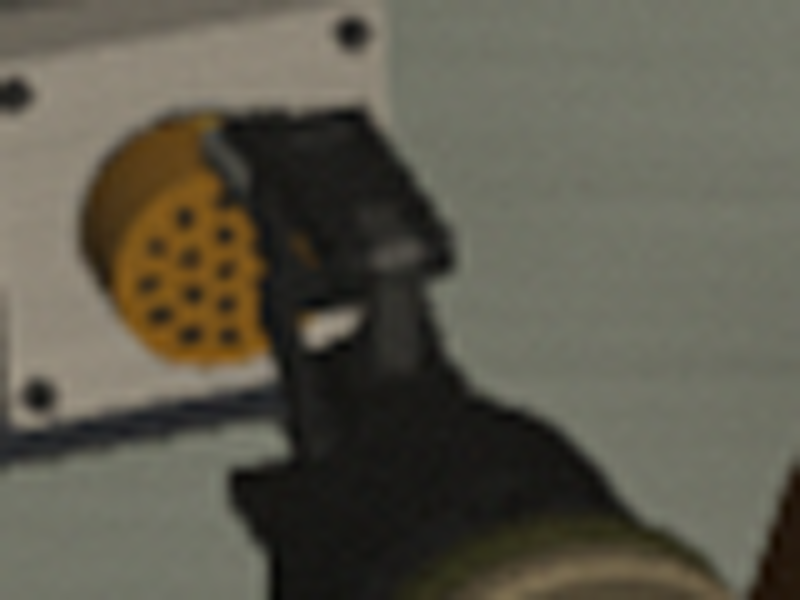

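```bash
python3 - <<'E'
from h import *
H=np.stack([xh,yh,zh],1)
s=r.sense();print((s['tool_pos']-O)@H)
p,d=r.snapshot("top")
W=(cloud("top",d)-O)@H
R0=Ro.from_euler('xyz',s['tcp_rot'],degrees=True).as_matrix()
T=(cloud("top",d)-s['tool_pos'])@R0
np.set_printoptions(suppress=True,precision=0,linewidth=200)
for v in range(230,256,2):
    print(v,[tuple(int(a) for a in T[v,u]) for u in range(394,422,3)])
E
```

```text
[-0.71267262 -1.59910883 72.31857398]
230 [(-2, 31, 31), (-8, 31, 27), (-17, 27, 32), (-23, 27, 30), (-31, 26, 29), (-38, 25, 28), (-46, 22, 30), (-93, -39, 145), (-99, -38, 140), (-107, -38, 137)]
232 [(-1, 25, 31), (6, 52, -23), (1, 53, -27), (6, 73, -67), (0, 72, -68), (-5, 72, -70), (-11, 72, -73), (-91, -43, 142), (-97, -42, 136), (-106, -44, 136)]
234 [(279, 534, -944), (6, 47, -22), (13, 68, -65), (8, 71, -72), (1, 68, -70), (-4, 68, -72), (-8, 71, -80), (-90, -47, 138), (-97, -47, 135), (-105, -49, 134)]
236 [(4, 24, 13), (10, 47, -31), (6, 51, -41), (12, 72, -83), (2, 66, -75), (-4, 63, -72), (-6, 70, -87), (-11, 71, -91), (-97, -54, 136), (-103, -53, 130)]
238 [(7, 24, 3), (9, 40, -29), (8, 49, -47), (11, 66, -81), (7, 69, -89), (2, 70, -93), (-3, 68, -93), (-10, 68, -94), (-93, -55, 126), (-103, -58, 129)]
240 [(7, 18, 5), (0, 16, 5), (12, 50, -59), (12, 61, -81), (11, 69, -99), (4, 68, -99), (-3, 64, -94), (-6, 68, -103), (-95, -63, 131), (-101, -62, 125)]
242 [(7, 12, 5), (0, 12, 3), (14, 48, -65), (9, 50, -70), (12, 66, -101), (7, 67, -106), (1, 67, -108), (-3, 68, -111
[... 244 characters left out ...]
 -2, 2), (11, 65, -118), (6, 65, -121), (-1, 61, -117), (-7, 61, -118), (-99, -78, 121)]
248 [(7, -5, 8), (1, -4, 4), (-5, -5, 4), (12, 39, -77), (6, 39, -80), (11, 58, -116), (5, 58, -118), (0, 57, -118), (-88, -79, 115), (-97, -83, 118)]
250 [(8, -10, 8), (1, -9, 4), (-5, -11, 5), (13, 36, -81), (8, 37, -85), (0, 32, -79), (3, 50, -112), (-1, 51, -116), (-87, -84, 113), (-96, -87, 116)]
252 [(9, -14, 5), (2, -14, 2), (-6, -18, 8), (16, 35, -88), (-27, -33, 27), (-35, -36, 30), (4, 46, -114), (0, 47, -117), (-16, 30, -91), (-94, -90, 110)]
254 [(9, -19, 5), (1, -23, 8), (-5, -23, 6), (17, 32, -90), (-28, -41, 32), (9, 39, -107), (4, 40, -112), (0, 42, -116), (-7, 39, -114), (-91, -92, 104)]
```

Depth points expressed in the tool frame confirm the fingers straddle the die. They are centred within ±11 mm of the tool's x axis, with the die's top 4 mm ahead of the TCP. Descending.

```bash
python3 -m crank '[[[0.001,-0.001,0.008,0,0,0],[0.001,-0.001,0.016,0,0,0],[0.001,-0.001,0.022,0,0,0],[0.001,-0.001,0.026,0,0,0],[0.001,-0.001,0.027,0,0,0],[0.001,-0.001,0.027,0,0,0]]]' 0; python3 -m crank '[[[0,0,0.0005,0,0,0],[0,0,0.0005,0,0,0],[0,0,0.0005,0,0,0],[0,0,0.0005,0,0,0],[0,0,0.0005,0,0,0]]]' 1 60; python3 - <<'E'
from h import *
H=np.stack([xh,yh,zh],1)
s=r.sense();print((s['tool_pos']-O)@H, s['ft_force'])
E
```

```text
time: 9.45
tool_pos: [546.1, -281.6, 119.3]
tcp_rot: [149.9, 0.1, 101.9]
ft_force: [0.3, 0.5, 0.0]
finger_gap: 85.4
time: 10.07
tool_pos: [547.0, -281.9, 119.8]
tcp_rot: [149.8, 0.1, 101.9]
ft_force: [3.1, 2.1, 6.4]
finger_gap: 53.8
[-0.73239325 -1.06451081 45.24590227] [3.14174418 2.05240213 6.36591582]
```

```bash
python3 -m crank '[[[0,0,-0.003,0,0,0],[0,0,-0.008,0,0,0],[0,0,-0.016,0,0,0],[0,0,-0.03,0,0,0],[0,0,-0.06,0,0,0],[0,0,-0.1,0,0,0],[0,0,-0.13,0,0,0],[0,0,-0.13,0,0,0],[0,0,-0.13,0,0,0]]]' 1 80; python3 - <<'E'
from h import *
for n in("side","top"):
    p,d=r.snapshot(n); cv2.imwrite(f"pics/{n}5.png",p)
cv2.imwrite("pics/c5.png",np.hstack([cv2.resize(cv2.imread(f"pics/{n}5.png"),(400,300)) for n in("side","top")]))
go([531,175,260],RD)
E
```

```text
time: 11.2
tool_pos: [482.6, -294.9, 231.2]
tcp_rot: [149.8, 0.1, 101.9]
ft_force: [0.1, 0.4, -3.8]
finger_gap: 53.2
row [0.4492 0.1396 0.0469] [ 5.256e-01 -1.000e-04 -1.500e-03] target [531 175 260]
```

View pics/c5.png

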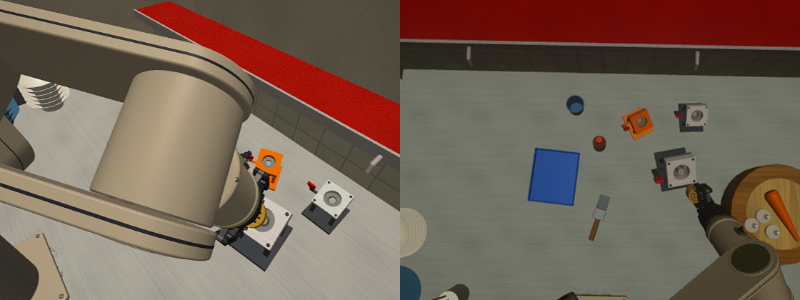

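The die is in the grip, with about 3.8 N hanging and the pocket empty. I'm carrying it to above the tray and levelling it.

```bash
python3 -m crank '[[[0.04,0,-0.01,0.05,0,0],[0.09,0.02,0,0.1,0,0],[0.14,0.04,0,0.2,0,0],[0.19,0.06,0.01,0.3,0,0],[0.24,0.075,0.02,0.4,0,0],[0.29,0.09,0.03,0.5,0,0],[0.34,0.105,0.035,0.526,0,0],[0.39,0.12,0.04,0.526,0,0],[0.43,0.134,0.045,0.526,0,0],[0.449,0.14,0.047,0.526,0,0]]]' ; python3 -m crank '[[[0,0,0,0,0,0],[0,0,0,0,0,0],[0,0,0,0,0,0]]]'; python3 - <<'E'
from h import *
go([531,175,100],RD); go([531,175,30],RD)
for n in("side","top"):
    p,d=r.snapshot(n); cv2.imwrite(f"pics/{n}6.png",p)
cv2.imwrite("pics/c6.png",np.hstack([cv2.resize(cv2.imread(f"pics/{n}6.png"),(400,300)) for n in("side","top")]))
E
```

```text
time: 12.55
tool_pos: [530.9, 177.8, 258.4]
tcp_rot: [-179.8, -0.1, 102.1]
ft_force: [0.2, 0.2, -3.1]
finger_gap: 53.4
time: 12.92
tool_pos: [530.8, 176.6, 258.1]
tcp_rot: [-179.8, -0.1, 102.0]
ft_force: [-0.1, -0.7, -3.8]
finger_gap: 53.6
row [-0.0017  0.0004  0.1581] [-0.0033 -0.0009  0.0003] target [531 175 100]
row [-0.0018  0.0006  0.2281] [-0.0033 -0.0009  0.0003] target [531 175  30]
```

View pics/c6.png

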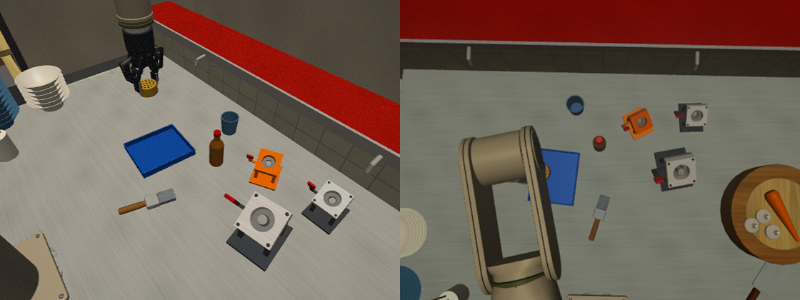

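```bash
python3 - <<'E'
from h import *
p=cv2.imread("pics/side6.png")[85:145,165:245];cv2.imwrite("pics/z6.png",cv2.resize(p,(640,480),interpolation=cv2.INTER_CUBIC))
p,d=r.snapshot("side");W=cloud("side",d);q=p.astype(int)
k=(q[...,2]-q[...,0]>40)&(q[...,1]>70);k[:85]=0;k[145:]=0;k[:,:165]=0;k[:,245:]=0
Q=W[k];print(len(Q),Q.mean(0),np.percentile(Q,[3,50,97],axis=0))
t=Q[Q[:,2]>np.percentile(Q[:,2],60)]
E
```

```text
252 [534.14531831 177.73058764 273.62413076] [[506.33072427 150.74769501 273.38706763]
 [532.6910689  172.6014478  276.07945663]
 [555.05042554 201.458287   282.51303149]]
```

View pics/z6.png

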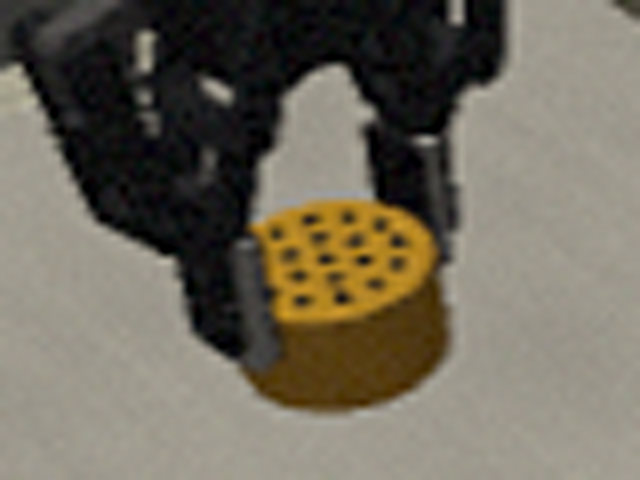

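The die is level, holes up, with its bottom about 7–10 mm below the TCP. I therefore expect floor contact at a TCP height of about 11–14 mm.

```bash
python3 -m crank '[[[-0.002,0,0.05,-0.003,0,0],[-0.002,0,0.1,-0.003,0,0],[-0.002,0,0.15,-0.003,0,0],[-0.002,0,0.185,-0.003,0,0],[-0.002,0,0.21,-0.003,0,0],[-0.002,0,0.225,-0.003,0,0],[-0.002,0,0.232,-0.003,0,0],[-0.002,0,0.234,-0.003,0,0],[-0.002,0,0.234,-0.003,0,0]]]'
```

```text
time: 14.2
tool_pos: [531.6, 175.3, 25.6]
tcp_rot: [179.9, -0.1, 102.0]
ft_force: [0.8, 0.4, -2.7]
finger_gap: 53.4
```

```bash
python3 -m crank '[[[0,0,0.003,0,0,0],[0,0,0.006,0,0,0],[0,0,0.008,0,0,0],[0,0,0.009,0,0,0],[0,0,0.009,0,0,0]]]'; python3 -m crank '[[[0,0,0.001,0,0,0],[0,0,0.0015,0,0,0],[0,0,0.0015,0,0,0]]]'
```

```text
time: 14.82
tool_pos: [531.5, 175.3, 16.4]
tcp_rot: [179.9, -0.1, 102.0]
ft_force: [0.4, 0.1, -2.5]
finger_gap: 53.2
time: 15.2
tool_pos: [531.4, 175.2, 14.9]
tcp_rot: [179.9, -0.1, 102.0]
ft_force: [0.2, 0.5, -3.8]
finger_gap: 53.1
```

```bash
python3 -m crank '[[[0,0,0.0006,0,0,0],[0,0,0.0012,0,0,0],[0,0,0.0012,0,0,0]]]'; python3 -m crank '[[[0,0,0.0006,0,0,0],[0,0,0.0012,0,0,0],[0,0,0.0012,0,0,0]]]'
```

```text
time: 15.58
tool_pos: [531.6, 175.3, 14.5]
tcp_rot: [179.9, -0.1, 102.0]
ft_force: [-4.5, -1.2, 6.0]
finger_gap: 53.0
time: 15.95
tool_pos: [531.6, 175.3, 14.4]
tcp_rot: [179.9, -0.1, 102.0]
ft_force: [-6.4, -1.9, 11.6]
finger_gap: 53.2
```

It touches the floor at TCP z 14.5, and the force went from -3.8 to +11.6 N. Opening slowly, then retracting.

```bash
python3 -m crank '[[[0,0,0,0,0,0],[0,0,0,0,0,0]]]' 1 20;python3 -m crank '[[[0,0,0,0,0,0],[0,0,0,0,0,0],[0,0,0,0,0,0],[0,0,0,0,0,0]]]' 0.15; python3 -m crank '[[[0,0,-0.01,0,0,0],[0,0,-0.03,0,0,0],[0,0,-0.06,0,0,0],[0,0,-0.11,0,0,0],[0,0,-0.17,0,0,0],[0,0,-0.2,0,0,0],[0,0,-0.2,0,0,0],[0,0,-0.2,0,0,0]]]'; python3 - <<'E'
from h import *
for n in("side","top"):
    p,d=r.snapshot(n); cv2.imwrite(f"pics/{n}7.png",p);np.save(n+"7.npy",d)
W=cloud("side",np.load("side7.npy"));q=cv2.imread("pics/side7.png").astype(int)
k=(q[...,2]-q[...,0]>60)&(q[...,1]>90);k[:170]=0;k[250:]=0;k[:,:170]=0;k[:,275:]=0
Q=W[k];Q=Q[Q[:,2]<60];c=Q.mean(0);nn=np.linalg.svd(Q-c)[2][2];print(len(Q),c,nn,np.percentile(Q[:,2],[5,50,95]))
p0=cv2.imread("pics/side0.png")
cv2.imwrite("pics/c7.png",np.hstack([cv2.resize(cv2.imread(f"pics/{n}7.png"),(400,300)) for n in("side","top")]))
cv2.imwrite("pics/z7.png",cv2.resize(cv2.imread("pics/side7.png")[165:255,160:280],(640,480),interpolation=cv2.INTER_CUBIC))
for t in("sauce","cup","brush"):
    print(t,[np.round(x['pixel']) for x in r.landmark_of(t,"side")][:1],[np.round(x['pixel']) for x in r.landmark_of(t,"top")][:1])
E
```

```text
time: 16.2
tool_pos: [531.8, 175.4, 14.6]
tcp_rot: [179.9, -0.1, 102.0]
ft_force: [-2.0, -0.5, 1.8]
finger_gap: 52.8
time: 16.7
tool_pos: [531.9, 175.4, 14.6]
tcp_rot: [179.9, -0.1, 102.0]
ft_force: [-0.3, 0.3, 0.4]
finger_gap: 73.1
time: 17.7
tool_pos: [531.3, 175.0, 214.8]
tcp_rot: [179.9, -0.1, 102.0]
ft_force: [-0.2, 0.1, -0.1]
finger_gap: 72.6
222 [530.13265791 174.66771549  31.00109406] [ 0.00116938 -0.00179796  0.9999977 ] [29.26802336 30.89796469 33.12567796]
sauce [array([305., 226.])] [array([280., 204.])]
cup [array([319., 183.])] [array([246., 154.])]
brush [array([206., 287.])] [array([280., 301.])]
```

View pics/c7.png

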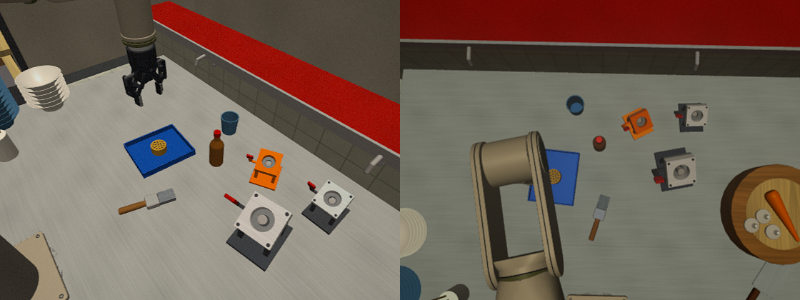

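View pics/z7.png

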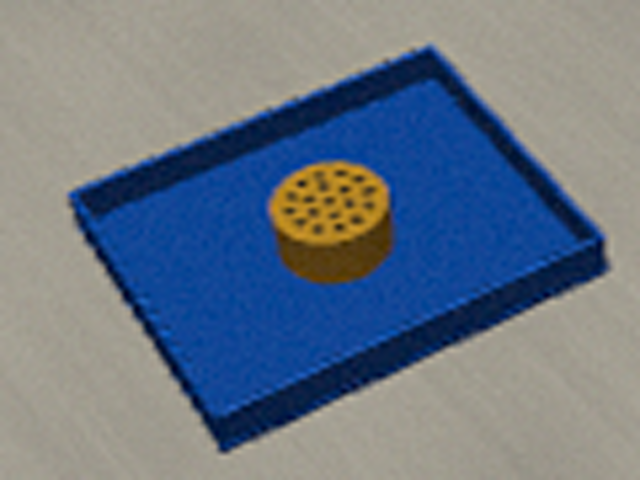

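The die lies flat in the middle of the tray, around (330,215) in the crop, with its top at z ≈ 31 and level. The bottle, cup and brush look the same as before. Handing in.

```bash
python3 -c "
from bench import r
print(r.hand_in())"
```

```text
the job is handed in; nothing more can be done
None
```

The die is lying flat, holes up, near the middle of the blue tray, and the job was handed in at about 18 s of the 58 s allowed. `hand_in()` reports no verdict.

- **Knockout:** I pulled the red tab up 34.5 mm to its stop, where the pull rose to about 35 N. The die's top then stood about 24 mm proud of the holder face.
- **Placing:** I gripped the die and lowered it in small steps until it touched the tray floor, at about 12 N. I then eased the grip, opened the fingers and retracted 200 mm.
- **Final check:** Depth puts the die's top at z ≈ 31 mm (32 expected) and level to within about 0.1°. It is centred at (530, 175), against a measured tray centre of about (531, 175).
- **Other things:** The bottle, cup and brush are within 4 pixels of their starting positions in both cameras, which is within the detectors' scatter. The robot is touching nothing.

Three small disagreements showed up, none of which affected the result:
- The two cameras differed by 2–3 mm on heights around the holder.
- The finger gap read 1–3 mm below the true sizes of the tab and the die.
- At set-down there was a sideways force of up to 6 N, which went away on release.

I did not measure again whether the tab stayed fully up after I let go of it.

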